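# Slide the condiment caddy home into its corner

## Task

Clear the middle of the worktop: push the long three-jar condiment caddy along the surface until it is fully home in the corner of the low L-shaped steel stop, its long side flush against the long arm and its end against the short arm. Only push it with the fingers: do not lift, carry or tip it, and leave everything else on the worktop where it stands.

Things in the scene. Friction and masses are not known exactly. Their poses are not given: they have to be found in the camera images.
- caddy: Loose steel tray, 90 mm (its x) by 180 mm (its y), vertical walls 32 mm high, holding three fixed squat lidded glass jars in a row, all within its outline and up to 70 mm high. About 0.7 kg, 3 to 10 N to slide. Origin: centre of its underside; z up. Starts on the robot's side of the stop's long arm, left of its place, its axes within 0.3 rad of the stop's.
- stop: L of steel bar fixed to the worktop, 20 mm high, bars 12 mm thick. Origin: inner corner at worktop level. Long arm: 320 mm along +y, inner face x = 0, bar on the far (+x) side. Short arm: 112 mm along -x, inner face y = 0, bar on the robot's right (-y). Turned up to 0.25 rad. Caddy home: its origin at x = -45, y = +90 mm in this frame, axes parallel.
- turntable: Bystander: black plastic turntable, 250 mm across, top 22 mm above the worktop, to the robot's left; it turns freely. Origin: its centre at worktop level. Carries the pestle, dish, jar and bowl.
- pestle: Bystander on the turntable: granite pestle standing upright, 54 mm across, 157 mm tall. Origin: centre of its underside.
- dish: Bystander on the turntable: white ceramic dipping dish, 76 mm across, 26 mm high. Origin: centre of its underside.
- jar: Bystander on the turntable: glass spice jar with metal twist cap, 62 mm across, 95 mm tall. Origin: centre of its underside.
- bowl: Bystander on the turntable: yellow melamine bowl, 110 mm across, 55 mm high. Origin: centre of its underside.
- tumbler: Bystander: steel tumbler, 68 mm across, 75 mm tall, just outside the short arm of the stop (to the robot's right of it). Origin: centre of its underside.
- saucer: Bystander: small white ceramic sauce dish, 80 mm across, 24 mm high, just behind the long arm of the stop. Origin: centre of its underside.

How it is judged:
By the outcome, as a careful person would: the job done as asked, in the order asked, and still so for the second after the job is handed in, with the robot touching nothing.
It also fails if it takes over 56 s, if anything falls off the work surface, if the arm or the gripper's body presses on something with over 40 N, if the wrist force passes 120 N, or if a joint passes its speed limit or range.

## Robot

A 7-joint arm with a two-finger parallel gripper is mounted at the origin on the work surface. World frame = base frame: x ahead of the robot, y to its left, z up, the work surface at z = 0. Lengths are in mm, angles in rad, forces in N, time in s.
With the tool pointing down it reaches from about 400 to 875 mm from the base axis. Payload 4.4 kg.
Tool frame: the origin (TCP) lies midway between the tips of the shut fingers; the grasp point (between the pads) lies 19 mm behind it; z points along the fingers, y is the line along which they close (so a half turn about z gives the same grasp; the last joint's range is limited). The gripper opens to 85 mm and grips with 20 to 120 N. Pads are 22 mm wide; open, the fingers measure 114 mm over their backs; the gripper's body (76 mm by 85 mm) begins 54 mm behind the grasp point. The pads swing forward as they close: fully open they stand 13 mm farther back than shut.
Start: joints at [1.035, 0.628, 0.038, 1.517, -0.027, 0.996, -0.02], TCP at [294.29, -579.579, 200.913] pointing down, gripper open.
Joint ranges: [-3.06, 3.06], [-0.37, 2.12], [-1.25, 1.32], [0.18, 2.47], [-1.1, 4.24], [0.23, 1.98], [-2.94, 2.94]. Speed limits (rad/s): [2.57, 2.57, 3.14, 3.14, 3.14, 3.14, 3.14].

## Interface

Orientations are given as [roll, pitch, yaw] about the fixed x, y, z axes, in that order (R = Rz(yaw) Ry(pitch) Rx(roll)).
In Python, from cell import monitor, cams, ctrl gives the robot as it stands.
- The arm moves only by the tool drive_tool, never from a script. Its argument "motion" is a list of rows, each an object with "fingers": the opening, from 0 (shut) to 1 (fully open); "linear": the shift along the tool's x, y, z in m, a list of three; "twist": the turn about the tool's z in rad. In form: [{"fingers": fingers, "linear": [x, y, z], "twist": twist}, ...]. A call has 1 to 5 rows; each row shifts and turns the commanded pose from where the row before left it, along the tool's axes as they then stand; what a row does not reach is not made up. A row lasts 1/12 s, in which the tool goes at most 41.7 mm and 7.16 degrees, less where a joint would pass 70% of its speed; a pose out of reach is approached as far as the arm can. A call with a gripper value outside its range is refused whole. The fingers move at their own pace and stop on an object; the grip force is fixed at half the most. Time passes only in rows, so rows that do not move let the fingers close. It gives the time, the measured TCP pose, the force, the opening and the grip force at its end, in the units of the state.
- monitor.read_state(): the state, without advancing time (a new reading comes with each control period).
- cams.get_image(name): name is "scene" or "top"; returns a dict with "color" (400x640x3 uint8, blue, green, red), "K" (3x3 intrinsics, pixels), "R" (3x3) and "t" (3): a world point X has camera coordinates R X + t. Camera axes: x right, y down, z forward; pixel columns grow to the right and rows downward; lengths in mm; the calibration is good to about 2 mm. A picture is of the moment at which its call begins. There is no depth.
- ctrl.finish_job(): hands the job in; it is judged then, once.
The state is a dict: "clock": time; "qpos": joint angles; "qd": joint speeds; "tau": joint torques, N m; "eef_pos": TCP position; "tool_rot": TCP orientation; "force": force on the tool from outside, world axes, zero at the start; "torque": the same for the moment, N m; "width": finger opening in mm; "gripper_force": force on a finger pad.
Only numpy, scipy, OpenCV 4.12 (cv2) and the standard library are available. Lean on these libraries where they do the work, as an engineer would, in place of code of your own. Each camera call takes 0.05 s, during which the arm holds its last target. There are 200 camera calls.

## Working session

There is one attempt and no reset: what is moved stays moved. The work goes in short steps, Python scripts to look and compute and a tool call to move; the robot and the scene stay as the last step left them, time stands still between calls to the robot, and variables do not carry over. Pictures are saved under pics/ and viewed, at most 10 in all, crops included, and the job is handed in when it is done.

Besides the shell and the picture viewer there is one more tool, called after "Call:" by a JSON object that holds its "method" and its "body". drive_tool: Moves the arm, as the interface text tells. Its arguments: {"type":"object","properties":{"motion":{"type":"array"}},"required":["motion"]}

```bash
mkdir -p pics; ls; python3 - <<'E'
from cell import monitor,cams
import cv2
for n in("top","scene"):
    d=cams.get_image(n);cv2.imwrite(f"pics/{n}0.png",d["color"]);print(n,d["K"],d["R"],d["t"])
print(monitor.read_state())
E
```

```text
pics
top [[378.6485557    0.         319.45689569]
 [  0.         378.6485557  201.69208163]
 [  0.           0.           1.        ]] [[ 0.02831303 -0.99924142 -0.0267386 ]
 [-0.99126316 -0.02461952 -0.12958096]
 [ 0.12882437  0.03017381 -0.99120826]] [  78.38531773  613.03031631 1021.30576012]
scene [[414.1463978    0.         310.79865991]
 [  0.         414.1463978  196.1099943 ]
 [  0.           0.           1.        ]] [[-0.24159994  0.97026319  0.01479203]
 [ 0.6656977   0.17681421 -0.72497124]
 [-0.70602835 -0.16530599 -0.68862028]] [  72.17448028 -375.90903485 1457.18887976]
{'clock': 0.1, 'qpos': array([ 1.03519344,  0.62925069,  0.03844559,  1.51828112, -0.02700584,
        0.9962765 , -0.01997701]), 'qd': array([ 0.0017035 , -0.00069893, -0.00047931, -0.00137219, -0.00086299,
       -0.00082713, -0.00013268]), 'tau': array([ 2.51920326e-03, -5.64537048e+01,  1.23043556e+00, -1.93974048e+01,
        1.13019190e-02,  5.46127048e-03, -2.72267056e-05]), 'eef_pos': array([ 294.0131736 , -579.01860868,  200.07880252]), 'tool_rot': array([-3.13989492e+00,  1.26297779e-05,  4.69821737e-01]), 'force': array([-0.26504231, -0.16775497,  0.0662986 ]), 'torque': array([-0.07109429,  0.00055415, -0.05578042]), 'gripper_force': 0.0, 'width': 85.572943366641}
```

View pics/top0.png

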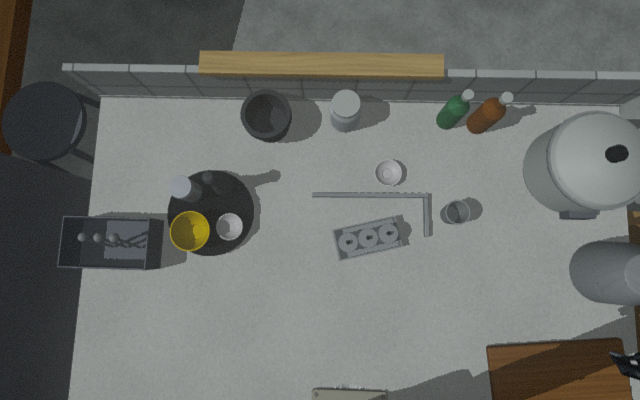

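View pics/scene0.png

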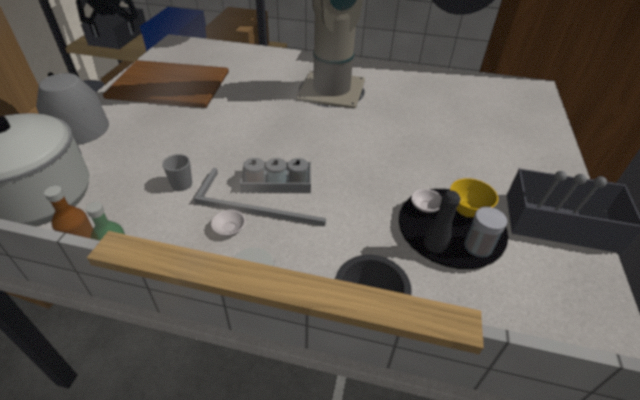

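The top view shows the caddy around (370,237), the stop's corner near (427,197), the tumbler at (456,212), the saucer at (389,173) and the turntable at left (211,213). I'll enlarge it for accurate pixels.

```bash
cat > h.py <<'E'
import numpy as np,cv2
from cell import monitor,cams
def crop(d,x0,y0,w,h,s,f):
    c=cv2.resize(d["color"][y0:y0+h,x0:x0+w],None,fx=s,fy=s,interpolation=cv2.INTER_CUBIC)
    c=cv2.convertScaleAbs(c,alpha=1.4)
    for i in range(0,w,10): cv2.putText(c,str(x0+i),(i*s,10),0,.35,(0,0,255)); cv2.line(c,(i*s,12),(i*s,18),(0,0,255))
    for i in range(0,h,10): cv2.putText(c,str(y0+i),(0,i*s+4),0,.35,(0,0,255)); cv2.line(c,(24,i*s),(30,i*s),(0,0,255))
    cv2.imwrite(f,c)
def w(d,u,v,z):
    r=d["R"].T@np.linalg.solve(d["K"],[u,v,1.]); c=-d["R"].T@d["t"]
    return (c+r*(z-c[2])/r[2])[:2]
E
python3 - <<'E'
from h import *
d=cams.get_image("top"); crop(d,305,150,170,120,4,"pics/c0.png")
E
```

```text
(no output)
```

View pics/c0.png

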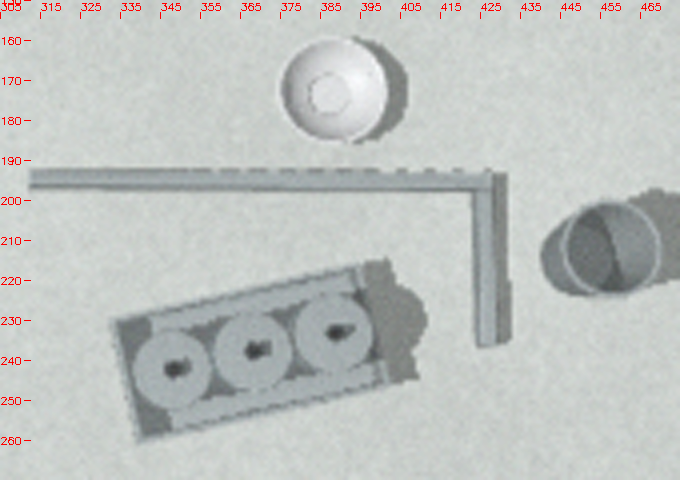

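Crop (image px = 305+x/4, 150+y/4): the stop's inner corner is at crop (474,190), its long end at (30,187) and short end at (477,346). The caddy rim corners are about (115,319), (360,266), (388,380) and (138,440).

```bash
python3 - <<'E'
from h import *
d=cams.get_image("top")
f=lambda x,y,z:w(d,305+x/4-.4,150+y/4-.4,z)
print("cam",-d["R"].T@d["t"])
c,l,s=f(474,189,20),f(30,186,20),f(477,346,20)
print("stop",c,l,s,np.linalg.norm(l-c),np.linalg.norm(s-c),"yaw",np.arctan2(-(l-c)[0],(l-c)[1]),np.arctan2(*((c-s)[::-1])))
P=[f(*p,32) for p in((115,319),(360,266),(388,380),(138,440))]
print(np.round(P,1)); 
for i in range(4):
    e=P[(i+1)%4]-P[i]; print(np.linalg.norm(e),np.arctan2(e[1],e[0]))
print("ctr",np.mean(P,0))
print("jars",[f(*p,70) for p in((175,369),(257,350),(337,332))])
print("tumbler",f(613,248,75),"saucer",f(335,90,24))
E
```

```text
cam [ 473.88597536   62.60168104 1093.85967761]
stop [ 634.66301304 -199.18944298] [629.09754543 116.85210131] [ 523.36589348 -200.51139519] 316.0905442182431 111.30497014621722 yaw 0.01760810410170365 0.011877127285928907
[[ 534.8   53.8]
 [ 576.4 -116.7]
 [ 497.6 -136.2]
 [ 451.5   35.9]]
175.49005962623238 -1.3311823603375375
81.18049046533366 -2.898787237722318
178.1778227129488 1.832532197397209
85.15479648984592 0.21160150302756575
ctr [515.10775838 -40.77321235]
jars [array([500.17458229,  13.10093771]), array([514.38359439, -41.60852097]), array([527.89123402, -95.00392377])]
tumbler [ 588.75401868 -277.92592021] saucer [703.32676597 -99.84879442]
```

Stop corner ≈ (634.6,-199.3) with yaw ≈ 0.015, so home is about (588,-110). The caddy is at (515,-41) with yaw ≈ 0.245. Plan:
1. Push toward +x with open fingers, two contacts, so it squares up and goes flush.
2. Push its end toward -y.
3. Give it a final nudge.

First I'll turn the tool.

Call:
{"method": "drive_tool", "body": {"motion": [{"fingers":1,"linear":[0,0,0],"twist":0.114},{"fingers":1,"linear":[0,0,0],"twist":0.114},{"fingers":1,"linear":[0,0,0],"twist":0.114},{"fingers":1,"linear":[0,0,0],"twist":0.114},{"fingers":1,"linear":[0,0,0],"twist":0}]}}

```text
clock: 0.62
eef_pos: [294.3, -579.4, 200.6]
tool_rot: [-3.141, 0.001, 0.011]
force: [-0.4, 0.1, 0.2]
width: 85.7
gripper_force: 0.0
```

Call:
{"method": "drive_tool", "body": {"motion": [{"fingers":1,"linear":[0.012,-0.036,0],"twist":0},{"fingers":1,"linear":[0.012,-0.036,0],"twist":0},{"fingers":1,"linear":[0.012,-0.036,0],"twist":0},{"fingers":1,"linear":[0.012,-0.036,0],"twist":0},{"fingers":1,"linear":[0.012,-0.036,0],"twist":0}]}}

```text
clock: 1.03
eef_pos: [352.0, -397.0, 200.9]
tool_rot: [-3.141, -0.0, 0.017]
force: [0.3, 0.1, 0.3]
width: 85.4
gripper_force: 0.0
```

Call:
{"method": "drive_tool", "body": {"motion": [{"fingers":1,"linear":[0.012,-0.036,0],"twist":0},{"fingers":1,"linear":[0.012,-0.036,0],"twist":0},{"fingers":1,"linear":[0.012,-0.036,0],"twist":0},{"fingers":1,"linear":[0.012,-0.036,0],"twist":0},{"fingers":1,"linear":[0.012,-0.036,0],"twist":0}]}}

```text
clock: 1.45
eef_pos: [409.6, -216.2, 201.1]
tool_rot: [3.141, -0.0, 0.017]
force: [0.8, -0.4, 0.2]
width: 85.3
gripper_force: 0.0
```

Call:
{"method": "drive_tool", "body": {"motion": [{"fingers":1,"linear":[0,-0.036,0],"twist":0},{"fingers":1,"linear":[0,-0.036,0],"twist":0},{"fingers":1,"linear":[0,-0.036,0],"twist":0},{"fingers":1,"linear":[0,-0.036,0],"twist":0},{"fingers":1,"linear":[0,-0.036,0],"twist":0}]}}

```text
clock: 1.87
eef_pos: [406.6, -36.3, 201.1]
tool_rot: [3.141, -0.001, 0.017]
force: [0.9, 0.3, -0.4]
width: 85.3
gripper_force: 0.0
```

Call:
{"method": "drive_tool", "body": {"motion": [{"fingers":1,"linear":[0,0,0],"twist":0},{"fingers":1,"linear":[0,0,0],"twist":0}]}}

```text
clock: 2.03
eef_pos: [407.0, -35.9, 201.1]
tool_rot: [-3.141, -0.0, 0.022]
force: [1.1, -0.6, 1.0]
width: 85.5
gripper_force: 0.0
```

Call:
{"method": "drive_tool", "body": {"motion": [{"fingers":1,"linear":[0,0.003,0.032],"twist":0},{"fingers":1,"linear":[0,0,0.032],"twist":0},{"fingers":1,"linear":[0,0,0.032],"twist":0},{"fingers":1,"linear":[0,0,0.032],"twist":0},{"fingers":1,"linear":[0,0,0.032],"twist":0}]}}

```text
clock: 2.45
eef_pos: [406.8, -42.6, 40.5]
tool_rot: [-3.142, 0.003, 0.014]
force: [35.0, -6.9, -7.3]
width: 85.7
gripper_force: 0.0
```

Call:
{"method": "drive_tool", "body": {"motion": [{"fingers":1,"linear":[0,0,0.02],"twist":0},{"fingers":1,"linear":[0,0,0.014],"twist":0},{"fingers":1,"linear":[0.015,0,0],"twist":0},{"fingers":1,"linear":[0.01,0,0],"twist":0},{"fingers":1,"linear":[0,0,0],"twist":0}]}}

```text
clock: 2.87
eef_pos: [430.1, -39.4, 27.4]
tool_rot: [-3.134, 0.012, 0.013]
force: [0.6, -0.1, 0.6]
width: 85.0
gripper_force: 0.0
```

```bash
python3 - <<'E'
from h import *
s=monitor.read_state(); print(s["qpos"],s["eef_pos"],s["tool_rot"],s["force"])
d=cams.get_image("top"); crop(d,300,150,170,130,4,"pics/c1.png")
d=cams.get_image("scene"); crop(d,150,100,220,150,3,"pics/s1.png")
E
```

```text
[-0.11067647  0.67256645  0.20939772  2.23899918 -0.50135019  0.28743548
 -1.0176911 ] [430.08510074 -39.35981024  27.39609398] [-3.13392761  0.0122853   0.0134931 ] [ 0.60186428 -0.14434409  0.57348392]
```

View pics/s1.png

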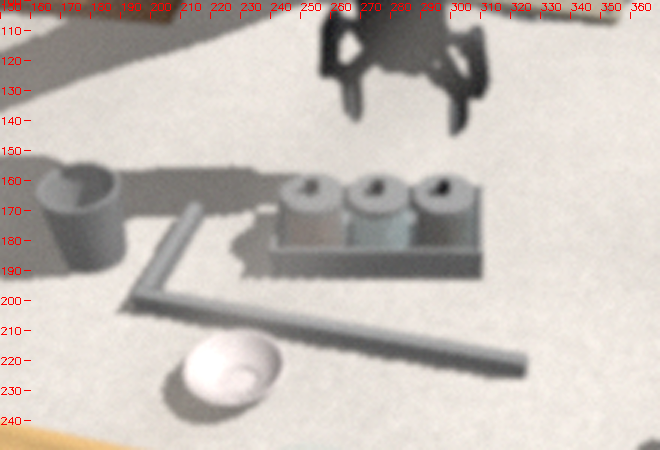

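The picture shows the gripper clear of the caddy (crop row ~140, jars at ~190). The shortfall came from the reach limit (joint 6 close to 0.23). I'll move out a little and go down gently.

Call:
{"method": "drive_tool", "body": {"motion": [{"fingers":1,"linear":[0.006,0,0.005],"twist":0},{"fingers":1,"linear":[0,0,0.005],"twist":0},{"fingers":1,"linear":[0,0,0.005],"twist":0},{"fingers":1,"linear":[0,0,0.005],"twist":0},{"fingers":1,"linear":[0,0,0],"twist":0}]}}

```text
clock: 3.38
eef_pos: [431.7, -37.2, 6.6]
tool_rot: [-3.132, 0.018, 0.013]
force: [-0.5, -0.4, 0.5]
width: 85.8
gripper_force: 0.0
```

Call:
{"method": "drive_tool", "body": {"motion": [{"fingers":1,"linear":[0.008,0,0],"twist":0},{"fingers":1,"linear":[0.006,0,0],"twist":0},{"fingers":1,"linear":[0.006,0,0],"twist":0},{"fingers":1,"linear":[0.006,0,0],"twist":0},{"fingers":1,"linear":[0.006,0,0],"twist":0}]}}

```text
clock: 3.8
eef_pos: [464.8, -36.4, 7.1]
tool_rot: [-3.131, 0.017, 0.014]
force: [-4.1, 0.8, 2.8]
width: 85.3
gripper_force: 2.1
```

Call:
{"method": "drive_tool", "body": {"motion": [{"fingers":1,"linear":[0.006,0,0],"twist":0},{"fingers":1,"linear":[0.006,0,0],"twist":0},{"fingers":1,"linear":[0.006,0,0],"twist":0},{"fingers":1,"linear":[0.006,0,0],"twist":0},{"fingers":1,"linear":[0.006,0,0],"twist":0}]}}

```text
clock: 4.22
eef_pos: [494.9, -36.1, 6.6]
tool_rot: [-3.132, 0.016, 0.014]
force: [-4.2, 2.0, 3.9]
width: 85.3
gripper_force: 2.0
```

```bash
python3 - <<'E'
from h import *
print(monitor.read_state()["force"])
d=cams.get_image("top"); crop(d,300,150,170,130,4,"pics/c2.png")
E
```

```text
[-4.18854964  2.03653627  3.87978045]
```

View pics/c2.png

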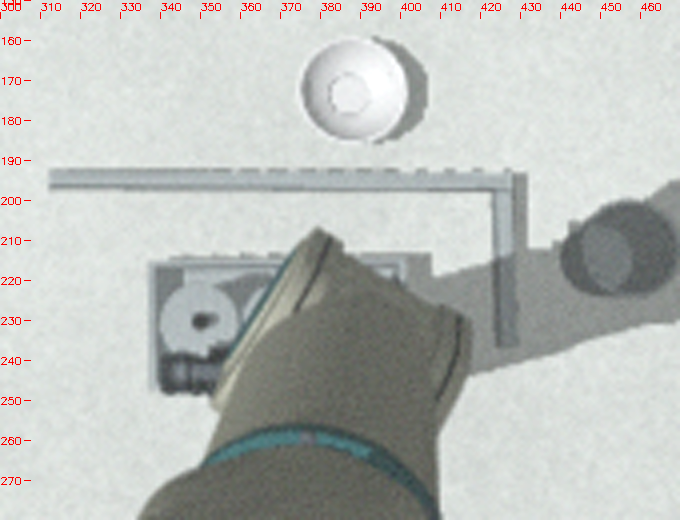

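The caddy has squared up parallel to the stop, its far rim at crop row ~258 and the long arm's face at ~190. Next I'll push it the remaining ~36 mm.

Call:
{"method": "drive_tool", "body": {"motion": [{"fingers":1,"linear":[0.006,0,0],"twist":0},{"fingers":1,"linear":[0.006,0,0],"twist":0},{"fingers":1,"linear":[0.006,0,0],"twist":0},{"fingers":1,"linear":[0.006,0,0],"twist":0},{"fingers":1,"linear":[0.004,0,0],"twist":0}]}}

```text
clock: 4.68
eef_pos: [523.7, -36.8, 6.2]
tool_rot: [-3.133, 0.015, 0.012]
force: [-4.4, -0.5, 1.9]
width: 85.4
gripper_force: 2.1
```

Call:
{"method": "drive_tool", "body": {"motion": [{"fingers":1,"linear":[0.002,0,0],"twist":0},{"fingers":1,"linear":[0.002,0,0],"twist":0},{"fingers":1,"linear":[0.001,0,0],"twist":0}]}}

```text
clock: 4.93
eef_pos: [527.6, -36.5, 6.1]
tool_rot: [-3.133, 0.016, 0.012]
force: [-4.8, -0.2, 3.1]
width: 85.9
gripper_force: 2.3
```

Call:
{"method": "drive_tool", "body": {"motion": [{"fingers":1,"linear":[0.002,0,0],"twist":0},{"fingers":1,"linear":[0.001,0,0],"twist":0},{"fingers":1,"linear":[0.001,0,0],"twist":0}]}}

```text
clock: 5.18
eef_pos: [531.5, -36.2, 6.1]
tool_rot: [-3.132, 0.016, 0.013]
force: [-5.7, -1.1, 3.0]
width: 85.6
gripper_force: 2.5
```

Call:
{"method": "drive_tool", "body": {"motion": [{"fingers":1,"linear":[0.001,0,0],"twist":0},{"fingers":1,"linear":[0.001,0,0],"twist":0}]}}

```text
clock: 5.35
eef_pos: [533.4, -36.1, 6.0]
tool_rot: [-3.132, 0.016, 0.013]
force: [-5.4, -0.1, 2.9]
width: 85.3
gripper_force: 2.7
```

Call:
{"method": "drive_tool", "body": {"motion": [{"fingers":1,"linear":[0.001,0,0],"twist":0},{"fingers":1,"linear":[0.001,0,0],"twist":0},{"fingers":1,"linear":[0.001,0,0],"twist":0}]}}

```text
clock: 5.6
eef_pos: [536.1, -36.0, 6.0]
tool_rot: [-3.132, 0.017, 0.013]
force: [-6.2, 0.3, 4.2]
width: 85.2
gripper_force: 2.9
```

Call:
{"method": "drive_tool", "body": {"motion": [{"fingers":1,"linear":[0.001,0,0],"twist":0},{"fingers":1,"linear":[0.001,0,0],"twist":0}]}}

```text
clock: 5.77
eef_pos: [538.1, -35.9, 6.0]
tool_rot: [-3.132, 0.017, 0.013]
force: [-5.3, 0.1, 4.4]
width: 85.4
gripper_force: 2.9
```

```bash
python3 - <<'E'
from h import *
print(monitor.read_state()["force"])
d=cams.get_image("top"); crop(d,305,180,135,90,5,"pics/c3.png")
E
```

```text
[-5.31481567  0.13100127  4.44541659]
```

View pics/c3.png

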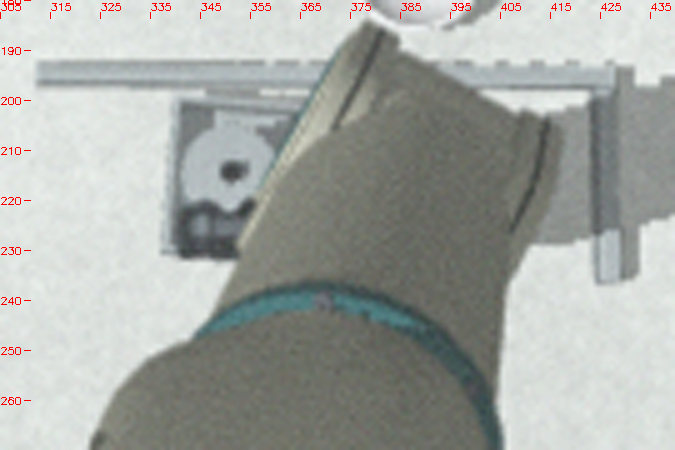

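```bash
python3 - <<'E'
from h import *
d=cams.get_image("top")
for v in(198.8,199.3,200): print(w(d,345,v,32))
print(w(d,345,196.8,20), w(d,338.5,215,32))
E
```

```text
[621.92804449  22.94812981]
[620.50165784  22.92017592]
[618.50554284  22.88105667]
[629.37606157  22.61318462] [575.4914242   40.29586525]
```

The rim still stands ~8 mm short of the arm, and the left finger appears over the tray's near edge (crop ~(205,235)). I'll check from the side.

```bash
python3 - <<'E'
from h import *
d=cams.get_image("scene"); crop(d,180,110,160,120,5,"pics/s2.png")
s=monitor.read_state();print(s["force"],s["torque"])
def p(X): 
    c=d["R"]@np.array(X,float)+d["t"]; q=d["K"]@c; return q[:2]/q[2]
for y in(-85.5,13.5):
  for z in(6,19,32): print(y,z,p([538,y,z]),p([549,y,z]))
E
```

```text
[-5.61545273 -0.69726125  3.31918749] [-0.06235486  1.00927333 -0.08352465]
-85.5 6 [257.21868053 181.92949505] [255.81373392 184.63659021]
-85.5 19 [256.84774749 178.19235066] [255.42836269 180.89497205]
-85.5 32 [256.47060447 174.39264072] [255.03649256 177.09025524]
13.5 6 [293.54460171 188.48179953] [292.38337423 191.27842461]
13.5 19 [293.47415121 184.74229851] [292.30254443 187.53512325]
13.5 32 [293.40250293 180.93921958] [292.22033018 183.72770652]
```

View pics/s2.png

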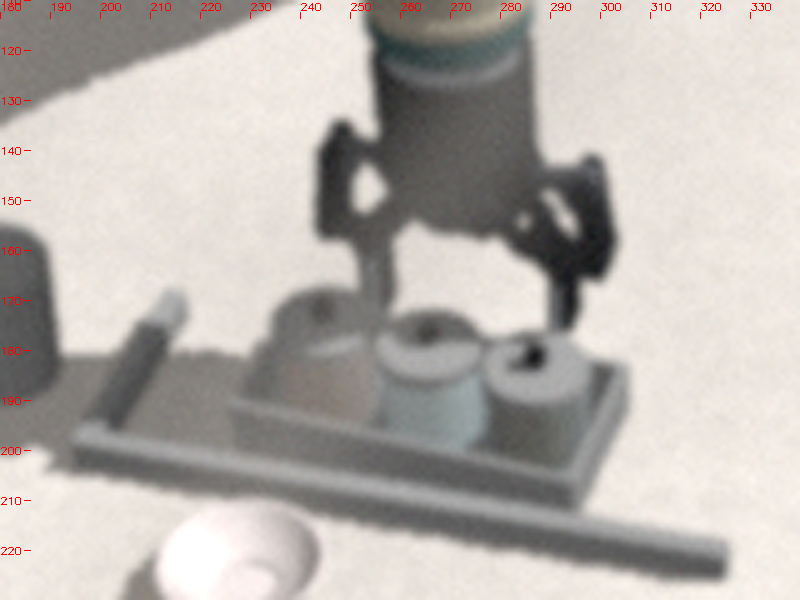

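```bash
python3 - <<'E'
from h import *
d=cams.get_image("scene")
f=lambda x,y,z:w(d,180+x/5-.4,110+y/5-.4,z)
a,b,c=f(235,402,32),f(572,478,32),f(627,368,32)
print("rim",a,b,c,np.linalg.norm(a-b),np.linalg.norm(c-b),np.arctan2(-(b-a)[0],(b-a)[1]))
print("stop outer top",f(75,437,20),f(725,548,20))
for p in((325,300),(428,330),(537,360)): print("jar",f(*p,70))
E
```

```text
rim [ 613.19108642 -136.93328903] [621.90947525  38.60987438] [538.75371084  44.1620495 ] 175.75953039703174 83.3409131421972 -0.049624439367212614
stop outer top [ 645.44073432 -209.61479169] [636.8957297  117.36364421]
jar [ 569.64160754 -102.25829262]
jar [578.09827815 -45.93788608]
jar [585.56475864  11.50465253]
```

The jar line reads yaw ≈ -0.1. The geometry shows the open tips are too high: they passed over the 32 mm wall and are pushing on the jars, off-centre. I'll lift out straight, back off, shut the fingers (lower tips) and push on the wall instead.

Call:
{"method": "drive_tool", "body": {"motion": [{"fingers":1,"linear":[-0.002,0,0],"twist":0},{"fingers":1,"linear":[0,0,-0.01],"twist":0},{"fingers":1,"linear":[0,0,-0.03],"twist":0},{"fingers":1,"linear":[0,0,-0.03],"twist":0},{"fingers":1,"linear":[0,0,-0.03],"twist":0}]}}

```text
clock: 6.38
eef_pos: [540.0, -37.1, 107.9]
tool_rot: [-3.133, 0.012, 0.013]
force: [0.5, 0.7, -0.1]
width: 85.4
gripper_force: 0.0
```

Call:
{"method": "drive_tool", "body": {"motion": [{"fingers":0,"linear":[-0.02,0.01,0],"twist":0},{"fingers":0,"linear":[-0.025,0.01,0],"twist":0},{"fingers":0,"linear":[-0.025,0.01,0],"twist":0},{"fingers":0,"linear":[-0.01,0.01,0],"twist":0},{"fingers":0,"linear":[0,0,0],"twist":0}]}}

```text
clock: 6.8
eef_pos: [458.0, -80.4, 107.9]
tool_rot: [-3.133, 0.014, 0.009]
force: [-0.1, -0.1, 0.3]
width: 25.5
gripper_force: 0.0
```

Call:
{"method": "drive_tool", "body": {"motion": [{"fingers":0,"linear":[0,0,0],"twist":0},{"fingers":0,"linear":[0,0,0],"twist":0}]}}

```text
clock: 6.97
eef_pos: [461.3, -77.8, 107.2]
tool_rot: [-3.132, 0.012, 0.014]
force: [0.3, 0.3, -0.3]
width: 0.8
gripper_force: 0.0
```

```bash
python3 - <<'E'
from h import *
d=cams.get_image("top"); e=cams.get_image("scene")
crop(d,310,185,125,60,5,"a.png"); crop(e,190,100,125,115,5,"b.png")
a,b=cv2.imread("a.png"),cv2.imread("b.png")
cv2.imwrite("pics/m1.png",cv2.resize(np.vstack([a,b]),None,fx=.68,fy=.68,interpolation=cv2.INTER_AREA))
cv2.imwrite("pics/c4.png",a)
E
```

```text
(no output)
```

View pics/m1.png

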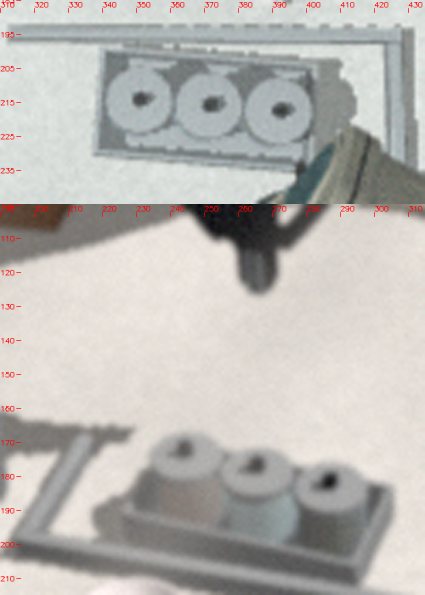

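The caddy is intact. Its rim corners in the top crop are (105,51), (309,68), (300,172) and (96,155) at 3.4 px/px from (310,185). It has turned slightly clockwise.

```bash
python3 - <<'E'
from h import *
d=cams.get_image("top")
f=lambda x,y,z:w(d,310+x/3.4-.4,185+y/3.4-.4,z)
P=np.array([f(*p,32) for p in((105,51),(309,68),(300,172),(96,155))]);print(P.round(1),P.mean(0))
J=np.array([f(*p,70) for p in((140,100),(210,105),(281,111))]);print(J.round(1))
for a,b in((P[1],P[0]),(P[2],P[3]),(J[2],J[0])): e=b-a; print(np.arctan2(-e[0],e[1]))
E
```

```text
[[ 619.3   35.7]
 [ 609.3 -133. ]
 [ 523.4 -125.8]
 [ 532.8   41.2]] [571.2037107  -45.47451225]
[[ 575.4    7.9]
 [ 572.8  -47.7]
 [ 569.5 -103.9]]
-0.05934378049612409
-0.056284752490160274
-0.05266670162036827
```

Call:
{"method": "drive_tool", "body": {"motion": [{"fingers":0,"linear":[0.015,-0.012,0.02],"twist":0},{"fingers":0,"linear":[0,0,0.025],"twist":0},{"fingers":0,"linear":[0,0,0.025],"twist":0},{"fingers":0,"linear":[0,0,0.02],"twist":0},{"fingers":0,"linear":[0,0,0.007],"twist":0}]}}

```text
clock: 7.53
eef_pos: [471.2, -63.9, 7.1]
tool_rot: [-3.131, 0.019, 0.014]
force: [-0.1, -0.2, 1.1]
width: -0.6
gripper_force: 0.0
```

Call:
{"method": "drive_tool", "body": {"motion": [{"fingers":0,"linear":[0.015,0,0],"twist":0},{"fingers":0,"linear":[0.01,0,0],"twist":0},{"fingers":0,"linear":[0.005,0,0],"twist":0},{"fingers":0,"linear":[0.003,0,0],"twist":0}]}}

```text
clock: 7.87
eef_pos: [506.5, -64.2, 9.5]
tool_rot: [-3.132, 0.014, 0.014]
force: [-0.1, 0.4, 0.4]
width: -0.1
gripper_force: 0.0
```

Call:
{"method": "drive_tool", "body": {"motion": [{"fingers":0,"linear":[0.004,0,0],"twist":0},{"fingers":0,"linear":[0.003,0,0],"twist":0},{"fingers":0,"linear":[0.003,0,0],"twist":0}]}}

```text
clock: 8.12
eef_pos: [515.2, -64.2, 9.3]
tool_rot: [-3.132, 0.016, 0.013]
force: [0.8, -0.4, 0.1]
width: 0.1
gripper_force: 0.0
```

Call:
{"method": "drive_tool", "body": {"motion": [{"fingers":0,"linear":[0.003,0,0],"twist":0},{"fingers":0,"linear":[0.003,0,0],"twist":0}]}}

```text
clock: 8.28
eef_pos: [521.3, -64.1, 9.1]
tool_rot: [-3.132, 0.016, 0.013]
force: [-0.1, 0.1, -0.4]
width: -0.1
gripper_force: 0.0
```

Call:
{"method": "drive_tool", "body": {"motion": [{"fingers":0,"linear":[0.003,0,0],"twist":0},{"fingers":0,"linear":[0.003,0,0],"twist":0}]}}

```text
clock: 8.45
eef_pos: [527.4, -64.1, 8.9]
tool_rot: [-3.132, 0.016, 0.013]
force: [0.2, 0.3, 0.2]
width: 0.1
gripper_force: 0.0
```

Call:
{"method": "drive_tool", "body": {"motion": [{"fingers":0,"linear":[0.003,0,0],"twist":0},{"fingers":0,"linear":[0.003,0,0],"twist":0}]}}

```text
clock: 8.62
eef_pos: [533.4, -64.0, 8.8]
tool_rot: [-3.132, 0.016, 0.013]
force: [0.1, 1.0, 0.0]
width: 0.2
gripper_force: 0.0
```

```bash
python3 - <<'E'
from h import *
e=cams.get_image("scene")
def p(X): 
    c=e["R"]@np.array(X,float)+e["t"]; q=e["K"]@c; return (q[:2]/q[2]).round(1)
print(p([461.3,-77.8,107.2]),"seen 265.9,125.3", p([450,-77.8,107.2]),p([472,-77.8,107.2]), p([461,-77.8,120]))
print(p([430,10,27]),p([430,10,40]),p([430,10,50]),"seen open L tip (152+150, 144)") 
print(monitor.read_state()["eef_pos"])
d=cams.get_image("top"); crop(d,310,185,125,60,5,"a.png"); crop(e,220,130,125,85,5,"b.png")
cv2.imwrite("pics/m2.png",cv2.resize(np.vstack([cv2.imread("a.png"),cv2.imread("b.png")]),None,fx=.8,fy=.8,interpolation=cv2.INTER_AREA))
E
```

```text
[267.  134.1] seen 265.9,125.3 [268.4 131.7] [265.7 136.4] [266.8 129.9]
[302.9 156.8] [302.9 153.1] [302.9 150.1] seen open L tip (152+150, 144)
[534.33438785 -64.02862576   8.77768441]
```

View pics/m2.png

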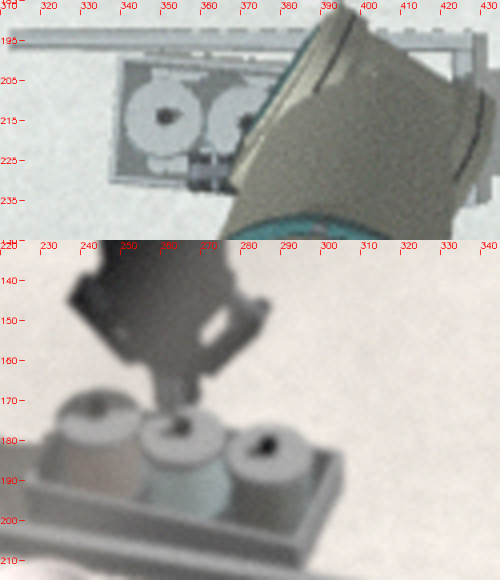

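Predicted and seen fingertips differ by ~9 px in the scene view for both finger states. The tips are really about 30 mm higher than stated, or else set back. I'll back out, then touch the worktop gently to settle which.

Call:
{"method": "drive_tool", "body": {"motion": [{"fingers":0,"linear":[0,0,-0.02],"twist":0},{"fingers":0,"linear":[-0.025,0,0],"twist":0},{"fingers":0,"linear":[-0.025,0,0],"twist":0},{"fingers":0,"linear":[-0.015,0,0],"twist":0},{"fingers":0,"linear":[0,0,0.016],"twist":0}]}}

```text
clock: 9.13
eef_pos: [465.2, -65.1, 15.5]
tool_rot: [-3.132, 0.016, 0.012]
force: [0.5, -0.0, -0.0]
width: 0.0
gripper_force: 0.0
```

Call:
{"method": "drive_tool", "body": {"motion": [{"fingers":0,"linear":[0,0,0.004],"twist":0},{"fingers":0,"linear":[0,0,0.003],"twist":0},{"fingers":0,"linear":[0,0,0.003],"twist":0}]}}

```text
clock: 9.38
eef_pos: [468.8, -64.9, 3.6]
tool_rot: [-3.132, 0.015, 0.013]
force: [0.7, 0.1, 0.0]
width: -0.0
gripper_force: 0.0
```

Call:
{"method": "drive_tool", "body": {"motion": [{"fingers":0,"linear":[0,0,0.002],"twist":0},{"fingers":0,"linear":[0,0,0.002],"twist":0}]}}

```text
clock: 9.55
eef_pos: [468.6, -64.8, -0.3]
tool_rot: [-3.132, 0.015, 0.013]
force: [-0.2, -1.3, 0.2]
width: -0.2
gripper_force: 0.0
```

Call:
{"method": "drive_tool", "body": {"motion": [{"fingers":0,"linear":[0,0,0.002],"twist":0},{"fingers":0,"linear":[0,0,0.002],"twist":0},{"fingers":0,"linear":[0,0,0.002],"twist":0}]}}

```text
clock: 9.8
eef_pos: [468.2, -64.7, -6.3]
tool_rot: [-3.132, 0.015, 0.013]
force: [-0.8, -0.1, 0.4]
width: 0.2
gripper_force: 0.0
```

Call:
{"method": "drive_tool", "body": {"motion": [{"fingers":0,"linear":[0,0,0.002],"twist":0},{"fingers":0,"linear":[0,0,0.002],"twist":0},{"fingers":0,"linear":[0,0,0.002],"twist":0}]}}

```text
clock: 10.05
eef_pos: [467.9, -64.6, -12.4]
tool_rot: [-3.132, 0.015, 0.013]
force: [-0.0, -0.3, -0.3]
width: 0.1
gripper_force: 0.0
```

The reading is at -12 with no contact, so the reported z really is low. I'll continue down gently to find the surface.

Call:
{"method": "drive_tool", "body": {"motion": [{"fingers":0,"linear":[0,0,0.002],"twist":0},{"fingers":0,"linear":[0,0,0.002],"twist":0},{"fingers":0,"linear":[0,0,0.002],"twist":0}]}}

```text
clock: 10.3
eef_pos: [467.8, -64.6, -18.4]
tool_rot: [-3.132, 0.016, 0.013]
force: [0.3, 0.5, 1.2]
width: -0.4
gripper_force: 0.0
```

Call:
{"method": "drive_tool", "body": {"motion": [{"fingers":0,"linear":[0,0,0.002],"twist":0},{"fingers":0,"linear":[0,0,0.002],"twist":0}]}}

```text
clock: 10.47
eef_pos: [467.7, -64.6, -22.4]
tool_rot: [-3.132, 0.015, 0.013]
force: [-0.6, 0.6, 0.6]
width: 0.0
gripper_force: 0.0
```

Call:
{"method": "drive_tool", "body": {"motion": [{"fingers":0,"linear":[0,0,0.002],"twist":0},{"fingers":0,"linear":[0,0,0.001],"twist":0}]}}

```text
clock: 10.63
eef_pos: [467.6, -64.5, -25.5]
tool_rot: [-3.132, 0.016, 0.013]
force: [0.5, 0.1, -0.2]
width: -0.0
gripper_force: 0.0
```

Call:
{"method": "drive_tool", "body": {"motion": [{"fingers":0,"linear":[0,0,0.001],"twist":0},{"fingers":0,"linear":[0,0,0.001],"twist":0}]}}

```text
clock: 10.8
eef_pos: [467.6, -64.5, -27.3]
tool_rot: [-3.132, 0.015, 0.013]
force: [0.9, -0.2, -1.1]
width: 0.0
gripper_force: 0.0
```

Call:
{"method": "drive_tool", "body": {"motion": [{"fingers":0,"linear":[0,0,0.001],"twist":0},{"fingers":0,"linear":[0,0,0.001],"twist":0}]}}

```text
clock: 10.97
eef_pos: [467.7, -64.5, -29.3]
tool_rot: [-3.132, 0.015, 0.013]
force: [0.0, 0.8, 0.3]
width: 0.0
gripper_force: 0.0
```

Call:
{"method": "drive_tool", "body": {"motion": [{"fingers":0,"linear":[0,0,0.001],"twist":0},{"fingers":0,"linear":[0,0,0.001],"twist":0}]}}

```text
clock: 11.13
eef_pos: [467.7, -64.5, -30.4]
tool_rot: [-3.132, 0.015, 0.013]
force: [-2.5, 0.7, 26.2]
width: 0.3
gripper_force: 13.2
```

The surface reads -30.4, so true z = reading + 30. I'll raise to a true ~12 mm and push on the wall (contact expected near x = 513).

Call:
{"method": "drive_tool", "body": {"motion": [{"fingers":0,"linear":[0,0,-0.013],"twist":0},{"fingers":0,"linear":[0.012,0,0],"twist":0},{"fingers":0,"linear":[0.012,0,0],"twist":0},{"fingers":0,"linear":[0.01,0,0],"twist":0},{"fingers":0,"linear":[0.005,0,0],"twist":0}]}}

```text
clock: 11.55
eef_pos: [508.5, -64.0, -18.7]
tool_rot: [-3.133, 0.014, 0.014]
force: [0.9, -0.5, 0.3]
width: 0.1
gripper_force: 0.0
```

Call:
{"method": "drive_tool", "body": {"motion": [{"fingers":0,"linear":[0.003,0,0],"twist":0},{"fingers":0,"linear":[0.003,0,0],"twist":0},{"fingers":0,"linear":[0.003,0,0],"twist":0}]}}

```text
clock: 11.8
eef_pos: [515.1, -63.9, -19.1]
tool_rot: [-3.132, 0.017, 0.013]
force: [0.1, 0.8, -0.3]
width: -0.3
gripper_force: 0.0
```

Call:
{"method": "drive_tool", "body": {"motion": [{"fingers":0,"linear":[0.003,0,0],"twist":0},{"fingers":0,"linear":[0.003,0,0],"twist":0},{"fingers":0,"linear":[0.002,0,0],"twist":0}]}}

```text
clock: 12.05
eef_pos: [520.6, -64.1, -19.3]
tool_rot: [-3.131, 0.021, 0.012]
force: [-5.5, -1.2, 4.0]
width: 0.1
gripper_force: 2.9
```

Contact came at about x = 517. I'll continue in small steps.

Call:
{"method": "drive_tool", "body": {"motion": [{"fingers":0,"linear":[0.003,0,0],"twist":0},{"fingers":0,"linear":[0.003,0,0],"twist":0},{"fingers":0,"linear":[0.002,0,0],"twist":0}]}}

```text
clock: 12.3
eef_pos: [527.8, -64.4, -19.5]
tool_rot: [-3.132, 0.022, 0.012]
force: [-9.4, -2.6, 7.2]
width: 0.1
gripper_force: 4.8
```

Call:
{"method": "drive_tool", "body": {"motion": [{"fingers":0,"linear":[0.001,0,0],"twist":0},{"fingers":0,"linear":[0.001,0,0],"twist":0}]}}

```text
clock: 12.47
eef_pos: [528.1, -64.5, -19.5]
tool_rot: [-3.131, 0.025, 0.011]
force: [-9.4, -3.1, 7.4]
width: 0.1
gripper_force: 4.8
```

Call:
{"method": "drive_tool", "body": {"motion": [{"fingers":0,"linear":[0.001,0,0],"twist":0},{"fingers":0,"linear":[0.001,0,0],"twist":0}]}}

```text
clock: 12.63
eef_pos: [529.9, -65.1, -19.6]
tool_rot: [-3.132, 0.025, 0.011]
force: [-8.8, -3.3, 6.7]
width: -0.1
gripper_force: 4.9
```

```bash
python3 - <<'E'
from h import *
s=monitor.read_state(); print(s["eef_pos"],s["force"])
E
```

```text
[529.88439191 -65.05943152 -19.57952866] [-8.8151216  -3.27384645  6.66865752]
```

Call:
{"method": "drive_tool", "body": {"motion": [{"fingers":0,"linear":[0.001,0,0],"twist":0},{"fingers":0,"linear":[0.001,0,0],"twist":0}]}}

```text
clock: 12.8
eef_pos: [530.3, -65.1, -19.7]
tool_rot: [-3.131, 0.028, 0.011]
force: [-13.9, -4.0, 10.6]
width: -0.0
gripper_force: 7.2
```

Call:
{"method": "drive_tool", "body": {"motion": [{"fingers":0,"linear":[0.001,0,0],"twist":0},{"fingers":0,"linear":[0.001,0,0],"twist":0}]}}

```text
clock: 12.97
eef_pos: [530.2, -65.1, -19.7]
tool_rot: [-3.13, 0.031, 0.01]
force: [-17.4, -2.9, 12.4]
width: -0.3
gripper_force: 9.0
```

Call:
{"method": "drive_tool", "body": {"motion": [{"fingers":0,"linear":[0.001,0,0],"twist":0},{"fingers":0,"linear":[0.001,0,0],"twist":0}]}}

```text
clock: 13.13
eef_pos: [530.1, -64.9, -19.9]
tool_rot: [-3.13, 0.035, 0.01]
force: [-21.2, -4.2, 18.7]
width: -0.1
gripper_force: 11.1
```

It's firm against the arm now, with force rising and no motion. I'll back off and lift, then go round to the left end for the -y push.

Call:
{"method": "drive_tool", "body": {"motion": [{"fingers":0,"linear":[-0.02,0,0],"twist":0},{"fingers":0,"linear":[-0.01,0,-0.01],"twist":0},{"fingers":0,"linear":[0,0,-0.03],"twist":0},{"fingers":0,"linear":[0,0,-0.035],"twist":0},{"fingers":0,"linear":[0,0,-0.035],"twist":0}]}}

```text
clock: 13.55
eef_pos: [512.4, -65.2, 91.9]
tool_rot: [-3.132, 0.018, 0.012]
force: [0.9, -0.2, 0.1]
width: -0.0
gripper_force: 0.0
```

Call:
{"method": "drive_tool", "body": {"motion": [{"fingers":0,"linear":[0,-0.035,0],"twist":0},{"fingers":0,"linear":[0,-0.035,0],"twist":0},{"fingers":0,"linear":[0.02,-0.035,0],"twist":0},{"fingers":0,"linear":[0.03,-0.035,0],"twist":0},{"fingers":0,"linear":[0.03,-0.01,0],"twist":0}]}}

```text
clock: 13.97
eef_pos: [587.9, 90.6, 91.1]
tool_rot: [-3.127, 0.018, 0.02]
force: [-0.4, 0.3, -0.5]
width: 0.0
gripper_force: 0.0
```

Call:
{"method": "drive_tool", "body": {"motion": [{"fingers":0,"linear":[0,0,0],"twist":0}]}}

```text
clock: 14.05
eef_pos: [594.6, 88.2, 91.3]
tool_rot: [-3.13, 0.008, 0.021]
force: [0.9, 0.5, -0.1]
width: 0.0
gripper_force: 0.0
```

```bash
python3 - <<'E'
from h import *
s=monitor.read_state(); print(s["eef_pos"],s["tool_rot"])
d=cams.get_image("top"); crop(d,310,175,125,75,5,"pics/c5.png")
# rim pose numerically: gray profile columns along caddy's left end, row-wise
g=cv2.cvtColor(d["color"],cv2.COLOR_BGR2GRAY)
print(g[190:212,340:405:8].T)
print(g[208:226:3,328:350])
E
```

```text
[594.60580651  88.18638659  91.28813168] [-3.13034043  0.00836345  0.02060221]
[[ 79  79  80  81  77  71  58  59  58  61  55  56  56  47  48  72  90  92
   95  95  92  96]
 [161 159 118 129 134 131 112  84  94 130 138 113  97  89 128 134 135 137
  133 118 101  94]
 [160 160 115  87  90  89  90  81  75  87  90  89  90 104 128 135 135 131
  136 133 133 135]
 [104 106  96  87  92  90  90  80  80  88  90  88  86 104 129 136 135 136
  136 135 137 139]
 [102 104 101  92  90  92  85  82  77  85  91  97 128 135 134 135 138 133
   98  66  53  58]
 [105 103  94  93  88  89  89  83  74  85  90  91  92  92  89  91  92  93
   98 109 106 104]
 [105 104  97  89  89  89  90  84  80  87  88  81  90 129 135 137 133 134
  135 132 132 132]
 [103 102  94  90  92  89  89  82  77  88  89  90  94 117 129 132 134 134
  132 132 134 135]
 [110 108 106  98  87  88  90  84 104 110 106 107 107 109 108 106 107 106
  107 108 111 104]]
[[ 80  79  76  78  74  72  78 119 162 144 129 101  95 126 134 133 135 136
  134 134 133 102]
 [ 78  78  81  75  77  78 115 165 164 152 133 101  96 136 133 135 136 136
  135 134  94  57]
 [ 77  75  75  74  78 109 160 162 164 158 135 100 100 133 131 137 137 135
  138 135 135 134]
 [ 76  79  69  74 105 163 161 164 163 155 135 100  90  95 117 127 133 136
  139 134 137 137]
 [ 77  78  91 138 161 163 164 163 160 138 133 104  89  87  89  92  95  96
  105 107 105 109]
 [ 75  93 151 167 164 161 165 163 158 136 136 104  88  90  90  93  92  91
   97 135 136 135]]
```

Numerically the rim lies evenly against the long arm (dark seam at row 198 in every column), and the left end is at y ≈ 42. Now I'll go down and push toward -y.

Call:
{"method": "drive_tool", "body": {"motion": [{"fingers":0,"linear":[-0.006,0,0.025],"twist":0},{"fingers":0,"linear":[0,0,0.03],"twist":0},{"fingers":0,"linear":[0,0,0.03],"twist":0},{"fingers":0,"linear":[0,0,0.02],"twist":0},{"fingers":0,"linear":[0,0,0.004],"twist":0}]}}

```text
clock: 14.52
eef_pos: [577.0, 82.1, -20.9]
tool_rot: [-3.133, 0.023, 0.011]
force: [-0.8, 0.3, 0.8]
width: 0.4
gripper_force: 0.0
```

Call:
{"method": "drive_tool", "body": {"motion": [{"fingers":0,"linear":[0,0.007,0],"twist":0},{"fingers":0,"linear":[0,0.007,0],"twist":0},{"fingers":0,"linear":[0,0.007,0],"twist":0},{"fingers":0,"linear":[0,0.007,0],"twist":0},{"fingers":0,"linear":[0,0.007,0],"twist":0}]}}

```text
clock: 14.93
eef_pos: [582.8, 50.1, -15.9]
tool_rot: [-3.129, 0.013, 0.014]
force: [-0.8, 6.2, 5.1]
width: -0.0
gripper_force: 1.0
```

Call:
{"method": "drive_tool", "body": {"motion": [{"fingers":0,"linear":[0,0.006,0],"twist":0},{"fingers":0,"linear":[0,0.006,0],"twist":0},{"fingers":0,"linear":[0,0.006,0],"twist":0},{"fingers":0,"linear":[0,0.006,0],"twist":0}]}}

```text
clock: 15.27
eef_pos: [583.3, 26.7, -15.9]
tool_rot: [-3.128, 0.012, 0.015]
force: [-0.0, 8.2, 6.2]
width: -0.0
gripper_force: 1.3
```

Call:
{"method": "drive_tool", "body": {"motion": [{"fingers":0,"linear":[0,0.006,0],"twist":0},{"fingers":0,"linear":[0,0.006,0],"twist":0},{"fingers":0,"linear":[0,0.005,0],"twist":0},{"fingers":0,"linear":[0,0.004,0],"twist":0}]}}

```text
clock: 15.6
eef_pos: [583.7, 5.5, -16.0]
tool_rot: [-3.128, 0.012, 0.014]
force: [-0.6, 7.6, 8.4]
width: -0.3
gripper_force: 1.6
```

Call:
{"method": "drive_tool", "body": {"motion": [{"fingers":0,"linear":[0,0.003,0],"twist":0},{"fingers":0,"linear":[0,0.002,0],"twist":0},{"fingers":0,"linear":[0,0.002,0],"twist":0}]}}

```text
clock: 15.85
eef_pos: [583.6, 1.1, -15.9]
tool_rot: [-3.125, 0.013, 0.015]
force: [-0.7, 15.1, 10.2]
width: 0.1
gripper_force: 2.7
```

Call:
{"method": "drive_tool", "body": {"motion": [{"fingers":0,"linear":[0,0.002,0],"twist":0},{"fingers":0,"linear":[0,0.001,0],"twist":0},{"fingers":0,"linear":[0,0.001,0],"twist":0}]}}

```text
clock: 16.1
eef_pos: [584.0, -0.4, -15.4]
tool_rot: [-3.123, 0.012, 0.017]
force: [-1.4, 16.2, 16.0]
width: -0.3
gripper_force: 7.0
```

Call:
{"method": "drive_tool", "body": {"motion": [{"fingers":0,"linear":[0,0.001,0],"twist":0},{"fingers":0,"linear":[0,0.001,0],"twist":0},{"fingers":0,"linear":[0,0.001,0],"twist":0}]}}

```text
clock: 16.35
eef_pos: [584.2, -1.7, -14.7]
tool_rot: [-3.12, 0.012, 0.018]
force: [-2.1, 20.9, 20.1]
width: -0.2
gripper_force: 8.8
```

Call:
{"method": "drive_tool", "body": {"motion": [{"fingers":0,"linear":[0,0.001,0],"twist":0},{"fingers":0,"linear":[0,0.001,0],"twist":0}]}}

```text
clock: 16.52
eef_pos: [584.4, -1.9, -14.5]
tool_rot: [-3.118, 0.012, 0.019]
force: [-3.2, 23.1, 22.8]
width: 0.1
gripper_force: 9.2
```

Call:
{"method": "drive_tool", "body": {"motion": [{"fingers":0,"linear":[0,-0.015,0],"twist":0},{"fingers":0,"linear":[0,-0.03,0],"twist":0},{"fingers":0,"linear":[0,-0.03,-0.03],"twist":0},{"fingers":0,"linear":[0,-0.02,-0.035],"twist":0},{"fingers":0,"linear":[0,0,-0.035],"twist":0}]}}

```text
clock: 16.93
eef_pos: [582.0, 86.6, 83.4]
tool_rot: [-3.129, 0.016, 0.019]
force: [1.4, 1.7, -0.1]
width: 0.2
gripper_force: 0.0
```

```bash
python3 - <<'E'
from h import *
s=monitor.read_state(); print(s["eef_pos"],s["tool_rot"])
d=cams.get_image("top"); e=cams.get_image("scene")
crop(d,345,180,95,65,6,"a.png"); crop(e,180,150,95,60,6,"b.png")
cv2.imwrite("pics/m3.png",cv2.resize(np.vstack([cv2.imread("a.png"),cv2.imread("b.png")]),None,fx=.8,fy=.8,interpolation=cv2.INTER_AREA))
def p(d,X):
    c=d["R"]@np.array(X,float)+d["t"]; q=d["K"]@c; return (q[:2]/q[2]).round(1)
for o in((-90,0),(0,0),(0,180),(-90,180)):
    c,s=np.cos(.015),np.sin(.015); X=(634.6+c*o[0]-s*o[1],-199.3+s*o[0]+c*o[1],32)
    print(o,p(d,X),p(e,X))
g=cv2.cvtColor(d["color"],cv2.COLOR_BGR2GRAY)
print("end seam"); print(g[205:232:5,412:432]); print("left"); print(g[205:232:5,354:370]); print("top");print(g[190:204,368:420:8].T)
E
```

```text
[581.97034802  86.57886297  83.41844271] [-3.12883867  0.01609681  0.01931558]
(-90, 0) [424.9 228.3] [213.9 168.6]
(0, 0) [424.2 196.3] [199.5 191.3]
(0, 180) [360.  195.7] [269.6 203.7]
(-90, 180) [360.1 227.5] [280.1 179.6]
end seam
[[131 136 134 133 131 132 132 130 130 121  96  71  83  89  88  90  96 108
  103 106]
 [135 129  91  68  61  66  85  95 127 131 132 131 130  85  84  89  90 108
  106 111]
 [132 137 134 134 135 134 136 132 131 130 132 134 116  91  87  89  91 109
  108 110]
 [136 136 134 134 132 137 136 134 115 101  96 104 120 118  94  93 127 106
  106 109]
 [135 136 135 135 137 137 134 135 135 119 107 105 131 123  93  97 133  99
  105 106]
 [156 155 156 159 159 154 156 155 152 154 154 130 112 137 131 136 135 103
  107 107]]
left
[[105 107 107 103 102 103  82  81  89  90  93  88  81  88  88  87]
 [163 160 163 164 167 162 127 132 114 100 117 136 131 136 133 134]
 [162 161 160 161 165 162 127 131 115 106 108 124 134 138 137 139]
 [164 163 168 166 162 157 117 132 119  92  91  89  91  98 101 100]
 [162 166 164 167 166 160 114 131 104  96  87  95  91  93  95 106]
 [163 163 163 162 166 163 163 167 167 164 167 165 165 164 167 167]]
top
[[160 160 118  93  92  90  90  83  75  85  89  92  87  90]
 [136 113 100  89  90  90  94  89  76  82  88  87  89  87]
 [105 105  92  91  90  87  88  88  80  84  90  89  92  91]
 [103 104  97  89  88  90  85  88  79  82  87  90  86  90]
 [109 106 105  92  87  88  89  88  77  74  83  88  90  87]
 [105 111 106  95  89  85  92  86  86  81  84  91  89  87]
 [105 108 109  90  83  84  80  82  80  75  83  96 116 129]]
```

View pics/m3.png

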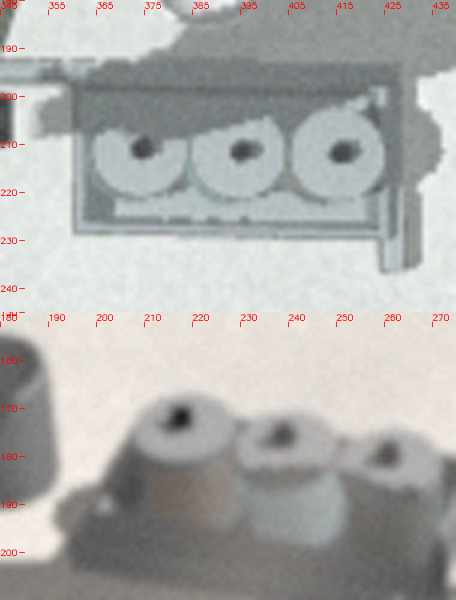

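The caddy sits in the corner: its left end is at col 360 as predicted for home, and the right end is against the short arm. The long-side seam is within ~1 px, slightly more open on the right. One last gentle +x nudge, right of centre, will make sure it is flush.

Call:
{"method": "drive_tool", "body": {"motion": [{"fingers":0,"linear":[-0.03,0,0],"twist":0},{"fingers":0,"linear":[-0.03,0.02,0],"twist":0},{"fingers":0,"linear":[-0.03,0.035,0],"twist":0},{"fingers":0,"linear":[0,0.038,0],"twist":0},{"fingers":0,"linear":[0,0.038,0],"twist":0}]}}

```text
clock: 17.45
eef_pos: [495.2, -49.4, 82.9]
tool_rot: [-3.132, 0.015, 0.013]
force: [2.7, -0.1, 0.2]
width: 0.4
gripper_force: 0.0
```

Call:
{"method": "drive_tool", "body": {"motion": [{"fingers":0,"linear":[0,0.038,0],"twist":0},{"fingers":0,"linear":[0,0.038,0],"twist":0},{"fingers":0,"linear":[0,0.005,0],"twist":0},{"fingers":0,"linear":[0,0,0.02],"twist":0},{"fingers":0,"linear":[0,0,0.02],"twist":0}]}}

```text
clock: 17.87
eef_pos: [498.4, -131.8, 42.4]
tool_rot: [-3.135, 0.011, 0.009]
force: [1.2, 0.4, -0.7]
width: 0.0
gripper_force: 0.0
```

Call:
{"method": "drive_tool", "body": {"motion": [{"fingers":0,"linear":[0,0,0],"twist":0}]}}

```text
clock: 17.95
eef_pos: [495.2, -129.3, 39.5]
tool_rot: [-3.132, 0.019, 0.01]
force: [-0.1, 0.9, -0.7]
width: 0.1
gripper_force: 0.0
```

Call:
{"method": "drive_tool", "body": {"motion": [{"fingers":0,"linear":[0,0,0.025],"twist":0},{"fingers":0,"linear":[0,0,0.025],"twist":0},{"fingers":0,"linear":[0,0,0.008],"twist":0},{"fingers":0,"linear":[0.012,0,0],"twist":0},{"fingers":0,"linear":[0.012,0,0],"twist":0}]}}

```text
clock: 18.37
eef_pos: [519.9, -128.3, -16.6]
tool_rot: [-3.132, 0.017, 0.011]
force: [0.1, -0.5, -0.2]
width: -0.2
gripper_force: 0.0
```

Call:
{"method": "drive_tool", "body": {"motion": [{"fingers":0,"linear":[0.005,0,0],"twist":0},{"fingers":0,"linear":[0.003,0,0],"twist":0},{"fingers":0,"linear":[0.002,0,0],"twist":0}]}}

```text
clock: 18.62
eef_pos: [530.5, -127.6, -16.5]
tool_rot: [-3.133, 0.015, 0.013]
force: [-3.8, -1.3, 1.1]
width: -0.6
gripper_force: 1.4
```

Call:
{"method": "drive_tool", "body": {"motion": [{"fingers":0,"linear":[0.001,0,0],"twist":0},{"fingers":0,"linear":[0.001,0,0],"twist":0},{"fingers":0,"linear":[0.001,0,0],"twist":0}]}}

```text
clock: 18.87
eef_pos: [530.4, -127.4, -17.3]
tool_rot: [-3.131, 0.02, 0.012]
force: [-7.5, -0.5, 5.7]
width: 0.2
gripper_force: 3.9
```

Call:
{"method": "drive_tool", "body": {"motion": [{"fingers":0,"linear":[0.001,0,0],"twist":0},{"fingers":0,"linear":[0.001,0,0],"twist":0},{"fingers":0,"linear":[0.001,0,0],"twist":0},{"fingers":0,"linear":[0.001,0,0],"twist":0}]}}

```text
clock: 19.2
eef_pos: [531.7, -127.9, -17.5]
tool_rot: [-3.131, 0.024, 0.011]
force: [-12.8, -2.3, 11.5]
width: 0.0
gripper_force: 6.9
```

Call:
{"method": "drive_tool", "body": {"motion": [{"fingers":0,"linear":[0.001,0,0],"twist":0},{"fingers":0,"linear":[0.001,0,0],"twist":0}]}}

```text
clock: 19.37
eef_pos: [531.6, -127.8, -17.6]
tool_rot: [-3.13, 0.028, 0.011]
force: [-15.1, -2.0, 12.8]
width: 0.2
gripper_force: 8.1
```

It gave ~1.3 mm, then went firm. I'll back off and check.

Call:
{"method": "drive_tool", "body": {"motion": [{"fingers":0,"linear":[-0.02,0,0],"twist":0},{"fingers":0,"linear":[-0.03,0,0],"twist":0},{"fingers":0,"linear":[0,0,-0.04],"twist":0},{"fingers":0,"linear":[0,0,-0.04],"twist":0},{"fingers":0,"linear":[0,0,-0.03],"twist":0}]}}

```text
clock: 19.78
eef_pos: [491.2, -129.4, 95.5]
tool_rot: [-3.132, 0.014, 0.011]
force: [0.4, -0.5, 0.1]
width: 0.1
gripper_force: 0.0
```

Call:
{"method": "drive_tool", "body": {"motion": [{"fingers":0,"linear":[0,-0.04,0],"twist":0},{"fingers":0,"linear":[0,-0.04,0],"twist":0},{"fingers":0,"linear":[0,-0.04,0],"twist":0},{"fingers":0,"linear":[0,-0.04,0],"twist":0},{"fingers":0,"linear":[0,-0.04,0],"twist":0}]}}

```text
clock: 20.2
eef_pos: [488.7, 73.0, 95.6]
tool_rot: [-3.132, 0.014, 0.013]
force: [1.0, 0.4, 0.3]
width: -0.3
gripper_force: 0.0
```

```bash
python3 - <<'E'
from h import *
d=cams.get_image("top"); g=cv2.cvtColor(d["color"],cv2.COLOR_BGR2GRAY)
print("left"); print(g[207:228:5,354:370]); print("top");print(g[190:204,364:424:8].T); print("near");print(g[222:234,364:420:8].T); print("end");print(g[205:232:5,412:432])
E
```

```text
left
[[159 158 156 157 159 159 124 126 112  91  91 123 127 129 131 132]
 [159 156 157 159 161 156 121 127 111 107 114 128 128 132 131 131]
 [160 157 158 156 157 159 121 129 107  89  99 101 107 130 133 133]
 [ 83  74  71  75  75  93  93 104  99  82  88  84  88  88  89  94]
 [ 80  85  83  83  81 105  95  85  82  85  91  89 101 110 112 112]]
top
[[160 156 122 126 128 109 128 114  83  84  86  87  86  86]
 [155 154 142 133 129 130 120 106  90 121 130 127 127 127]
 [156 153 136 132 130 134 120 107  89 122 129 102  87  89]
 [152 154 134 130 132 130 119 115  96 116  98  88  88 103]
 [151 151 111 124 129 126 119 116  93 119 130 126 126 129]
 [163 160 127 121 129 129 120 118  92 103  93  88  87  87]
 [162 158 119 119 125 126 115 112  90 108 125 105 120 128]
 [161 161 130 131 127 126 125 119  90 107 128 127 101 109]]
near
[[ 88  88  83  89  87  91 103 157 162 161 123 101]
 [126 129 116  97  87  87  82  99 102 108 101 105]
 [134 130 112  92  86  83  80  97 101 101  99 104]
 [ 88  85  86  88  91  88  83  96 105 101 104  99]
 [ 86  85  91  88  85  88  80  96 102 101 103 102]
 [ 85  87  88  88  89  85  79  97  98 102 103 101]
 [ 88  87  90  87  89  87  80  99 104 103 103  99]]
end
[[129 128 121 111  99  89  88  88  99  94  83  67  86  86  87  85  94 105
  102 101]
 [ 87  74  54  45  52  51  70  85  88  87  84  86  88  83  86  87  92  99
  104 108]
 [ 87  86  84  88  89  84  90  83  87  89  86  85  85  85  84  87  90 105
  104 109]
 [ 82  84  85  86  87  86  81  84  87  84  64  68  80  84  91  85  87 104
  109 103]
 [ 87  90  86  89  84  89  92  90  90  85  72  73  77  92  88  90  84  94
  103 103]
 [104 103 103 107 106 105 100 101 100 100  99  86  67  80  87  83  89  97
  106 103]]
```

The long-side seam is now uniform (row 198 in all columns). One more light end push will take up any gap the nudge left.

Call:
{"method": "drive_tool", "body": {"motion": [{"fingers":0,"linear":[0.032,0,0],"twist":0},{"fingers":0,"linear":[0.032,0,0],"twist":0},{"fingers":0,"linear":[0.032,0,0],"twist":0},{"fingers":0,"linear":[0,0,0.03],"twist":0},{"fingers":0,"linear":[0,0,0.03],"twist":0}]}}

```text
clock: 20.67
eef_pos: [588.0, 72.8, 34.4]
tool_rot: [-3.132, 0.008, 0.014]
force: [-1.1, 0.3, -0.5]
width: 0.1
gripper_force: 0.0
```

Call:
{"method": "drive_tool", "body": {"motion": [{"fingers":0,"linear":[0,0,0.03],"twist":0},{"fingers":0,"linear":[0,0,0.022],"twist":0},{"fingers":0,"linear":[0,0.02,0],"twist":0},{"fingers":0,"linear":[0,0.02,0],"twist":0},{"fingers":0,"linear":[0,0.015,0],"twist":0}]}}

```text
clock: 21.08
eef_pos: [583.4, 16.3, -19.4]
tool_rot: [-3.133, 0.016, 0.012]
force: [0.3, -0.4, 0.0]
width: 0.3
gripper_force: 0.0
```

Call:
{"method": "drive_tool", "body": {"motion": [{"fingers":0,"linear":[0,0.004,0],"twist":0},{"fingers":0,"linear":[0,0.004,0],"twist":0},{"fingers":0,"linear":[0,0.003,0],"twist":0},{"fingers":0,"linear":[0,0.002,0],"twist":0}]}}

```text
clock: 21.42
eef_pos: [584.0, 6.4, -18.8]
tool_rot: [-3.131, 0.015, 0.014]
force: [-0.1, -1.1, -0.0]
width: -0.2
gripper_force: 0.0
```

Call:
{"method": "drive_tool", "body": {"motion": [{"fingers":0,"linear":[0,0.003,0],"twist":0},{"fingers":0,"linear":[0,0.002,0],"twist":0},{"fingers":0,"linear":[0,0.002,0],"twist":0}]}}

```text
clock: 21.67
eef_pos: [584.0, 3.2, -18.8]
tool_rot: [-3.127, 0.016, 0.016]
force: [-0.4, 10.8, 3.5]
width: 0.0
gripper_force: 3.2
```

Call:
{"method": "drive_tool", "body": {"motion": [{"fingers":0,"linear":[0,0.002,0],"twist":0},{"fingers":0,"linear":[0,0.001,0],"twist":0},{"fingers":0,"linear":[0,0.001,0],"twist":0}]}}

```text
clock: 21.92
eef_pos: [583.8, 3.3, -18.7]
tool_rot: [-3.122, 0.017, 0.019]
force: [-0.9, 15.3, 6.1]
width: -0.0
gripper_force: 4.7
```

Call:
{"method": "drive_tool", "body": {"motion": [{"fingers":0,"linear":[0,0.001,0],"twist":0},{"fingers":0,"linear":[0,0.001,0],"twist":0}]}}

```text
clock: 22.08
eef_pos: [583.7, 3.4, -18.7]
tool_rot: [-3.119, 0.018, 0.02]
force: [-1.4, 19.7, 7.2]
width: 0.1
gripper_force: 5.6
```

The end is immovable, so the caddy is fully home. I'll retreat and hand in.

Call:
{"method": "drive_tool", "body": {"motion": [{"fingers":0,"linear":[0,-0.015,0],"twist":0},{"fingers":0,"linear":[0,-0.03,0],"twist":0},{"fingers":0,"linear":[0,-0.02,-0.03],"twist":0},{"fingers":0,"linear":[0,0,-0.035],"twist":0},{"fingers":0,"linear":[0,0,-0.035],"twist":0}]}}

```text
clock: 22.5
eef_pos: [583.7, 59.3, 81.9]
tool_rot: [-3.132, 0.018, 0.017]
force: [0.1, -1.4, -0.1]
width: -0.1
gripper_force: 0.0
```

Call:
{"method": "drive_tool", "body": {"motion": [{"fingers":0,"linear":[0,0,0],"twist":0},{"fingers":0,"linear":[0,0,0],"twist":0}]}}

```text
clock: 22.67
eef_pos: [586.5, 57.0, 83.7]
tool_rot: [-3.132, 0.011, 0.014]
force: [-0.3, -0.3, -0.1]
width: -0.2
gripper_force: 0.0
```

```bash
python3 - <<'E'
from h import *
from cell import ctrl
d=cams.get_image("top"); g=cv2.cvtColor(d["color"],cv2.COLOR_BGR2GRAY)
print(g[212:223:5,354:366]); print(g[194:202,372:424:8].T); print(monitor.read_state()["force"])
print(ctrl.finish_job())
E
```

```text
[[157 164 163 163 165 161 123 126 124  99 105 136]
 [163 164 161 163 164 162 127 127 121  93 100 101]
 [165 169 169 166 162 162 139 130 123  93  90  91]]
[[130 107  89  80  71  88  88  87]
 [ 86  85  90  80  72  85  94  92]
 [ 86  90  88  83  78  86  89  92]
 [ 89  91  88  83  77  81  91  86]
 [ 83  87  86  87  78  82  90  90]
 [ 86  89  88  85  78  82  88  88]
 [ 88  87  89  82  79  79  89  85]]
[-0.35934995 -0.56051667 -0.31120497]
the job is handed in; nothing more can be done
None
```

The caddy is home in the corner of the stop, flush along the long arm and firm against the short arm, and I handed the job in at about 23 s; early on, the open fingers cleared the tray wall and pushed on its jars (reported tool height read about 30 mm low) until I corrected for it.

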